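Set the feed tension on the loaded filament feeder

ROBOT

A 6-joint arm with a two-finger parallel gripper is mounted at the origin on the work surface. World frame = base frame: x ahead of the robot, y to its left, z up, the work surface at z = 0. Lengths are in m, angles in rad, forces in N, time in s.
With the tool pointing down it reaches from about 0.25 to 0.775 m from the base axis. Payload 4 kg.
Tool frame: the origin (TCP) lies midway between the tips of the shut fingers; the grasp point (between the pads) lies 19 mm behind it (robot.tcp_to_grasp is the distance from the TCP to the grasp point, in m); x points along the fingers, y is the direction in which the jaws open and shut, and the axes are right-handed (so a half turn about x gives the same grasp; the last joint's range is limited). The gripper opens to 94 mm and grips with 3 to 60 N. Pads are 16 mm wide; open, the fingers measure 119 mm over their backs; the gripper's body (75 mm by 177 mm) begins 78 mm behind the grasp point.
Start: joints at [1.133, 0.087, 1.371, -0, 1.684, -0.103], TCP at [0.181, 0.519, 0.206] pointing down, gripper open.
Joint ranges: [-3.1, 3.1], [-0.76, 2.03], [0.27, 2.55], [-1.08, 4.22], [0.17, 2.65], [-2.57, 2.57]. Speed limits (rad/s): [2.79, 2.79, 3.14, 3.14, 3.14, 3.14].

INTERFACE

Orientations are given as [roll, pitch, yaw] about the fixed x, y, z axes, in that order (R = Rz(yaw) Ry(pitch) Rx(roll)).
In Python, from bench import robot gives the robot as it stands.
- The arm moves only by the tool send_rows, never from a script. Its argument "increments" is a list of rows, each a list of 5 numbers: the opening, from -1 (shut) to 1 (fully open), so that 0 is half open, then the shift along the tool's x, y, z in m, then the turn about the tool's x in rad. In form: [[hand, tx, ty, tz, roll], ...]. A call has 1 to 5 rows; each row is the pose to reach, as a shift and turn from the pose commanded when the call began, along the tool's axes at that moment; what a row does not reach only later rows make up. A row lasts 1/12 s, in which the tool goes at most 41.7 mm and 7.16 degrees, less where a joint would pass 70% of its speed; a pose out of reach is approached as far as the arm can. A call with a gripper value outside its range is refused whole. The fingers move at their own pace and stop on an object; the grip force is fixed at half the most. Time passes only in rows, so rows that repeat a pose let the fingers close. It gives the time, the measured TCP pose, the force and the opening at its end, in the units of the state.
- robot.get_obs(): the state, without advancing time (a new reading comes with each control period).
- robot.snapshot(name): name is "scene" or "side" or "wrist"; returns a dict with "image" (420x560x3 uint8, red, green, blue), "intrinsics" (3x3 intrinsics, pixels), "k1" (the pictures are not rectified: a ray, as slopes to the right and down, at radius r is drawn at 1 + k1 r^2 times it, then the intrinsics apply), "world_from_camera" (4x4, takes a point from camera to world coordinates). Camera axes: x right, y down, z forward; pixel columns grow to the right and rows downward; lengths in m; the calibration is good to about 2 mm. A picture is of the moment at which its call begins. There is no depth.
- robot.close_job(): hands the job in, once; it reports no verdict.
The state is a dict: "time": time; "joint_positions": joint angles; "qvel": joint speeds; "joint_torque": joint torques, N m; "tool_pos": TCP position; "ee_rot": TCP orientation; "wrist_force": force on the tool from outside, world axes, zero at the start; "wrist_torque": the same for the moment, N m; "width": finger opening in m.
Only numpy, scipy, OpenCV 4.12 (cv2) and the standard library are available. Lean on these libraries where they do the work, as an engineer would, in place of code of your own. Each camera call takes 0.05 s, during which the arm holds its last target.

TASK

Two filament feeders stand on the bench. On the one that has the round filament cassette on its turntable, roll the thumbwheel that peeps out of the housing until the pointer in the window stands at the long mark, then let go. Leave the setting of the other feeder alone.

Things in the scene. Friction and masses are not known exactly. Their poses are not given: they have to be found in the camera images.
- wheel_top (a point): Top of the rim, at rest, of the loaded feeder's black ribbed wheel: 76 mm across, 24 wide, axle along x, standing 14 mm out of a 72 x 28 mm slot, 89 mm above the bench; axes as the feeder's. Sprung: gives up to 8 mm down (3 N at first, 8 N at the stop). Pressed 3 to 6 mm, it rolls with a fingertip dragged along y (1 N turns it), at most about 40 mm a drag centred here, and stays where left.
- pointer (a point): Middle of that feeder's white pointer, a bar 24 mm long (x) and 8 wide (14 at its +x end) in a dark groove under a clear 28 x 154 mm window; it is out of reach, 5 mm below the housing's top. The wheel drives it along y, to 64 mm either side of the long mark: the same way and as far as the top of the rim. It starts 25 to 56 mm off the mark on the +y side (left as the robot sees it).
- long_mark (a point): Window centre at the long black mark (18 mm; other marks 6 mm, every 20 mm) on the loaded feeder's top, 50 mm in +x from the wheel's top. Feeder: fixed pale grey box 100 (x) x 190 (y) x 75 mm high; axes: x from its robot side over wheel, then window, to the turntable; y along its length; z up. Cassette: black drum 124 mm across, 54 high, its centre 137 mm in +x from the wheel's top.
- spare_pointer (a point): Middle of the pointer of the other feeder, which is of the same make and sizes but has an empty turntable with a bare aluminium hub 24 mm across and 55 mm high. This pointer is not to be moved.

How it is judged:
By the outcome, as a careful person would: the job done as asked, in the order asked, and still so for the second after the job is handed in, with the robot touching nothing.
It also fails if it takes over 32 s, if anything falls off the work surface, if the arm or the gripper's body presses on something with over 40 N, if the wrist force passes 120 N, or if a joint passes its speed limit or range.

## Working session

There is one attempt and no reset: what is moved stays moved. The work goes in short steps, Python scripts to look and compute and a tool call to move; the robot and the scene stay as the last step left them, time stands still between calls to the robot, and variables do not carry over. Pictures are saved under pics/ and viewed, and the job is handed in when it is done.

Besides the shell and the picture viewer there is one more tool, called after "Call:" as a command line: name --pt "numbers of a row" for each row, then --argument value for the rest. send_rows: Moves the arm, as the interface text tells. Its arguments: {"type":"object","properties":{"increments":{"type":"array"}},"required":["increments"]}

```bash
mkdir -p pics
cat > h.py <<'E'
import numpy as np,cv2
from bench import robot
def snap(n,f):
    s=robot.snapshot(n); cv2.imwrite('pics/'+f,s['image'][:,:,::-1]); np.savez('pics/'+f[:-4]+'.npz',image=s['image'],K=s['intrinsics'],k1=s['k1'],T=s['world_from_camera']); return s
def load(f): return np.load('pics/'+f+'.npz')
def ray(d,u,v):
    K=d['K'];k1=float(d['k1']);T=d['T']
    p=np.array([(u-K[0,2])/K[0,0],(v-K[1,2])/K[1,1]]);q=p.copy()
    for _ in range(30): q=p/(1+k1*(q@q))
    return T[:3,3],T[:3,:3]@np.array([q[0],q[1],1])
def onz(d,u,v,z):
    o,r=ray(d,u,v); return o+r*(z-o[2])/r[2]
def proj(d,P):
    T=d['T'];K=d['K'];c=T[:3,:3].T@(np.array(P)-T[:3,3]);q=c[:2]/c[2];q=q*(1+float(d['k1'])*(q@q))
    return K[0,0]*q[0]+K[0,2],K[1,1]*q[1]+K[1,2]
E
python3 -c "
from h import *
for n in ['scene','side','wrist']:
    s=snap(n,n+'0.png');print(n,s['intrinsics'],s['k1'],s['world_from_camera'])
o=robot.get_obs();print(o)"
```

```text
scene [[416.64818168   0.         288.42598963]
 [  0.         416.64818168 208.85918708]
 [  0.           0.           1.        ]] -0.10505259373647167 [[ 0.08828818  0.84629253 -0.52535146  0.94431286]
 [ 0.99609318 -0.07601234  0.04495007 -0.04012949]
 [-0.00189228 -0.52726756 -0.8496972   0.80725266]
 [ 0.          0.          0.          1.        ]]
side [[470.14616918   0.         274.42737028]
 [  0.         470.14616918 214.17138783]
 [  0.           0.           1.        ]] -0.14788428033047718 [[-0.91024691 -0.28723603  0.29823822  0.29387914]
 [-0.41406466  0.63319715 -0.65392035  0.52454207]
 [-0.00101411 -0.71871888 -0.69530004  0.69955435]
 [ 0.          0.          0.          1.        ]]
wrist [[340.4933923    0.         280.66368933]
 [  0.         340.4933923  206.19273945]
 [  0.           0.           1.        ]] -0.013759358420143584 [[ 0.3293588   0.90800705  0.2589324   0.10459236]
 [ 0.94420057 -0.31590592 -0.09321336  0.54648021]
 [-0.00284011  0.27518476 -0.96138717  0.38415867]
 [ 0.          0.          0.          1.        ]]
{'time': 0.15, 'joint_positions': array([ 1.13291039e+00,  8.78317321e-02,  1.37189662e+00, -1.97816103e-05,
        1.68361928e+00, -1.03097250e-01]), 'qvel': array([-1.44710648e-03, -1.84862036e-03, -4.63925534e-03, -8.54467439e-04,
       -3.27130590e-04,  2.53700094e-05]), 'joint_torque': array([ 1.47921404e-03, -3.40643656e+01, -3.02792966e+01,  7.19333813e-02,
        3.05143883e-02, -1.04674357e-04]), 'tool_pos': array([0.18054115, 0.51907269, 0.20455296]), 'ee_rot': array([-1.66269179,  1.56904124, -1.99748269]), 'wrist_force': array([-0.15599824,  0.36860124, -0.5536674 ]), 'wrist_torque': array([0.00959061, 0.05332476, 0.03884697]), 'width': 0.09396918489545256}
```

```bash
ls pics
```

```text
scene0.npz
scene0.png
side0.npz
side0.png
wrist0.npz
wrist0.png
```

View pics/scene0.png

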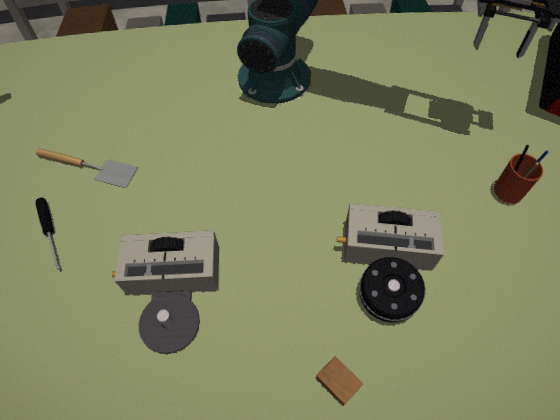

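View pics/side0.png

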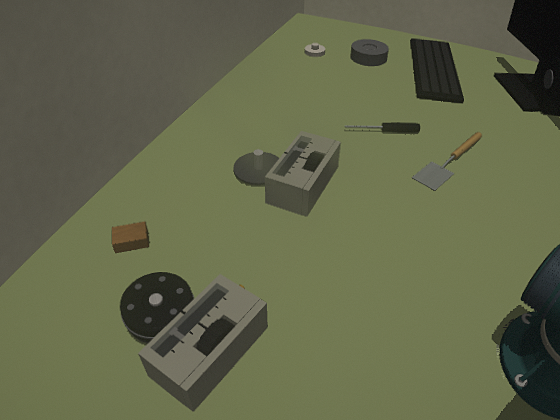

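View pics/wrist0.png

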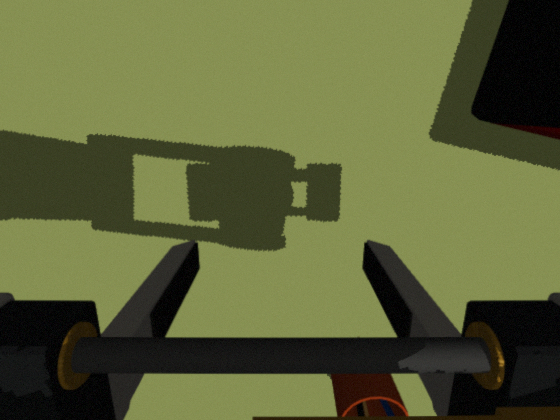

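The loaded feeder, with the black drum at about (392,288), is on the right of the scene view. The spare is on the left, its hub at about (163,316). I'll enlarge both.

```bash
python3 -c "
from h import *
a=cv2.imread('pics/scene0.png')[195:325,330:450];b=cv2.imread('pics/side0.png')[260:420,110:280]
cv2.imwrite('pics/z1.png',cv2.resize(cv2.convertScaleAbs(a,alpha=1.5),None,fx=4.6,fy=4.6,interpolation=2));cv2.imwrite('pics/z2.png',cv2.resize(cv2.convertScaleAbs(b,alpha=1.8),None,fx=3.7,fy=3.7,interpolation=2))"
```

```text
(no output)
```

View pics/z1.png

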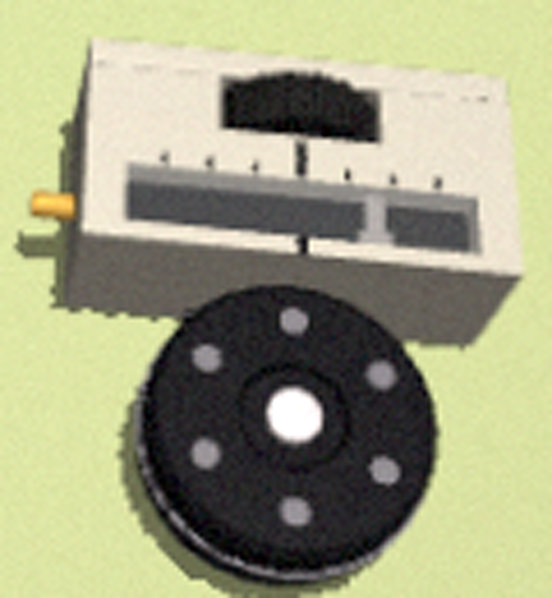

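View pics/z2.png

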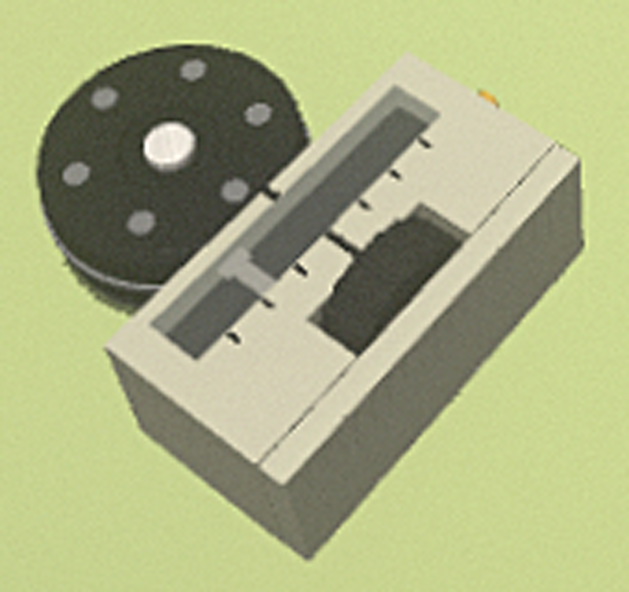

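```bash
cat > m.py <<'E'
from h import *
def z1(f,u,v,z): d=load(f);return onz(d,(u+.5)/4.6-.5+330,(v+.5)/4.6-.5+195,z)
def z2(f,u,v,z): d=load(f);return onz(d,(u+.5)/3.7-.5+110,(v+.5)/3.7-.5+260,z)
E
python3 - <<'E'
from m import *
np.set_printoptions(precision=4,suppress=True)
C1=np.array([z1('scene0',*p,.075) for p in [(92,40),(503,78),(522,272),(82,232)]])
C2=np.array([z2('side0',*p,.075) for p in [(580,158),(283,485),(106,348),(405,53)]])
for C in (C1,C2):
    print(C.mean(0),[np.linalg.norm(C[i]-C[i-1]) for i in range(4)]); e=C[1]-C[0]+C[2]-C[3];print(e, np.degrees(np.arctan2(-e[0],e[1])))
W1=np.array([z1('scene0',*p,.075) for p in [(127,163),(480,198),(480,253),(127,217)]])
W2=np.array([z2('side0',*p,.075) for p in [(440,113),(197,358),(150,322),(397,87)]])
print(W1.mean(0),W2.mean(0))
L1=(z1('scene0',300,158,.075)+z1('scene0',303,244,.075))/2
L2=(z2('side0',343,243,.075)+z2('side0',270,190,.075))/2
print('long',L1,L2)
P1=z1('scene0',375,218,.07);P2=z2('side0',246,266,.07);print('ptr',P1,P2)
print('drum hub',z1('scene0',295,415,.06),z2('side0',168,145,.06))
E
```

```text
[0.5559 0.2094 0.075 ] [np.float64(0.09813883022361054), np.float64(0.187537658938922), np.float64(0.09775719749918298), np.float64(0.18924075532898496)]
[0.0738 0.3695 0.    ] -11.29221196840059
[0.5565 0.2109 0.075 ] [np.float64(0.09961831921999682), np.float64(0.18881761239985695), np.float64(0.09767776303727102), np.float64(0.18871542385873047)]
[0.0739 0.3702 0.    ] -11.292081642212594
[0.5828 0.2049 0.075 ] [0.5842 0.2041 0.075 ]
long [0.5792 0.2046 0.075 ] [0.582  0.2041 0.075 ]
ptr [0.5883 0.2367 0.07  ] [0.5944 0.2338 0.07  ]
drum hub [0.6707 0.185  0.06  ] [0.6656 0.1906 0.06  ]
```

```bash
cat > st.py <<'E'
from h import *
from scipy.spatial.transform import Rotation as R
np.set_printoptions(precision=4,suppress=True)
W=np.array([.5332,.2143,.089]);fy=np.array([.1958,.9806,0]);fx=np.array([.9806,-.1958,0])
def st(W=W):
    o=robot.get_obs();M=R.from_euler('xyz',o['ee_rot']).as_matrix();p=o['tool_pos']
    print('t',o['time'],'p',p,'F',o['wrist_force'],'w',o['width']);print(M)
    d=W-p;print('tool shift to wheel top',M.T@d,'feeder rel',fx@-d,fy@-d,-d[2])
    print('fy in tool',M.T@fy,'jaw ang to fy',np.degrees(np.arctan2(M[:2,1]@fx[:2],M[:2,1]@fy[:2])))
    print('F feeder',fx@o['wrist_force'],fy@o['wrist_force'])
if __name__=='__main__': st()
E
python3 st.py
```

```text
t 0.15 p [0.1805 0.5191 0.2046] F [-0.156   0.3686 -0.5537] w 0.09396918489545256
[[-0.0007  0.3286  0.9445]
 [-0.0016  0.9445 -0.3286]
 [-1.     -0.0017 -0.0002]]
tool shift to wheel top [ 0.1158 -0.1718  0.4332] feeder rel -0.4054917588156651 0.22980949999648265 0.11555296236397591
fy in tool [-0.0017  0.9905 -0.1373] jaw ang to fy 7.8901443963725555
F feeder -0.22514399665181045 0.33090591632416044
```

Call:
send_rows --pt "-1 0 -0.015 0.038 -0.07" --pt "-1 0 -0.03 0.076 -0.138" --pt "-1 0 -0.045 0.114 -0.138" --pt "-1 0 -0.06 0.15 -0.138" --pt "-1 0 -0.075 0.19 -0.138"

```text
time: 0.57
tool_pos: [0.3353, 0.3855, 0.2052]
ee_rot: [-2.931, 1.57, -3.127]
wrist_force: [1.0, 1.2, -0.2]
width: 0.0643
```

```bash
python3 st.py
```

```text
t 0.5667 p [0.3353 0.3855 0.2052] F [ 0.9703  1.1681 -0.1741] w 0.06426659994398423
[[-0.0004  0.1945  0.9809]
 [-0.      0.9809 -0.1945]
 [-1.     -0.0001 -0.0004]]
tool shift to wheel top [ 0.1162 -0.1295  0.2275] feeder rel -0.22759692637517778 0.12917376282863066 0.11624899255318102
fy in tool [-0.0001  1.      0.0013] jaw ang to fy -0.07434324787547499
F feeder 0.7227819072662981 1.335428791495434
```

Call:
send_rows --pt "-1 0 -0.02 0.036 0" --pt "-1 0 -0.04 0.072 0" --pt "-1 0.01 -0.058 0.108 0" --pt "-1 0.02 -0.076 0.144 0" --pt "-1 0.03 -0.094 0.18 0"

```text
time: 0.98
tool_pos: [0.4942, 0.2579, 0.1751]
ee_rot: [1.025, 1.57, 0.828]
wrist_force: [0.2, 0.3, 0.7]
width: 0.0308
```

```bash
python3 st.py
```

```text
t 0.9833 p [0.4942 0.2579 0.1751] F [0.2169 0.2973 0.6611] w 0.030838522049164957
[[ 0.0004  0.1958  0.9806]
 [ 0.0004  0.9806 -0.1958]
 [-1.      0.0005  0.0003]]
tool shift to wheel top [ 0.0861 -0.0352  0.0468] feeder rel -0.046835034432172025 0.035141108217188514 0.08613490933324361
fy in tool [0.0005 1.     0.    ] jaw ang to fy -0.0017884905298143777
F feeder 0.1544669591388564 0.3340218167917651
```

Call:
send_rows --pt "-1 0.02 -0.012 0.023 0" --pt "-1 0.04 -0.024 0.046 0" --pt "-1 0.05 -0.026 0.046 0" --pt "-1 0.05 -0.026 0.046 0" --pt "-1 0.05 -0.026 0.046 0"

```text
time: 1.4
tool_pos: [0.5319, 0.2252, 0.1247]
ee_rot: [-2.94, 1.568, -3.137]
wrist_force: [0.4, 0.3, 0.7]
width: 0.0008
```

```bash
python3 st.py; python3 -c "
from h import *
snap('side','side1.png');snap('scene','scene1.png')
a=cv2.imread('pics/side1.png')[200:420,60:340]
b=cv2.imread('pics/scene1.png')[120:330,310:490]
cv2.imwrite('pics/y1.png',cv2.resize(cv2.convertScaleAbs(a,alpha=1.8),None,fx=2.5,fy=2.5,interpolation=2))
cv2.imwrite('pics/y2.png',cv2.resize(cv2.convertScaleAbs(b,alpha=1.5),None,fx=2.8,fy=2.8,interpolation=2))"
```

```text
t 1.4 p [0.5319 0.2252 0.1247] F [0.3937 0.2723 0.7192] w 0.0007789995724817682
[[-0.0026  0.1957  0.9807]
 [-0.      0.9807 -0.1957]
 [-1.     -0.0005 -0.0025]]
tool shift to wheel top [ 0.0356 -0.0104  0.0035] feeder rel -0.003419930271109541 0.010424966632466958 0.0356518311677875
fy in tool [-0.0005  1.      0.0001] jaw ang to fy -0.008289917072975883
F feeder 0.3327390596357015 0.3440927447807434
```

View pics/y1.png

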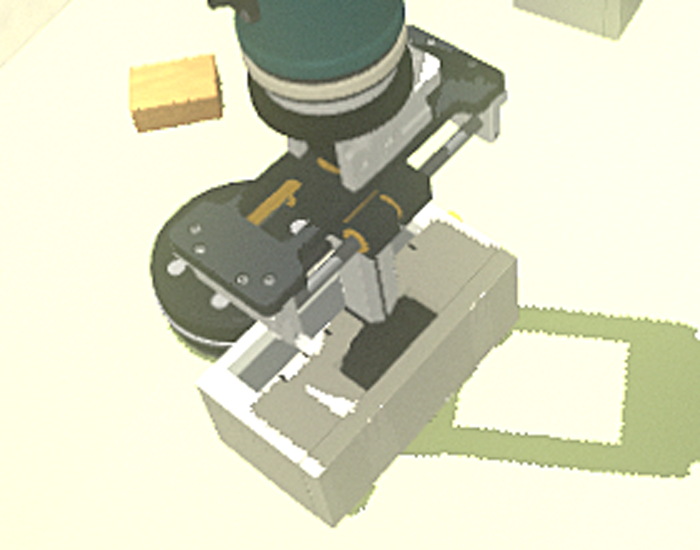

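View pics/y2.png

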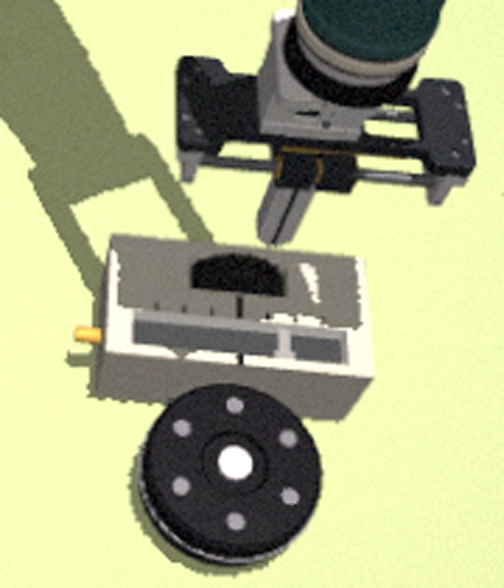

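Call:
send_rows --pt "-1 0.015 0 0.003 0" --pt "-1 0.03 0 0.003 0" --pt "-1 0.034 0 0.003 0" --pt "-1 0.036 0 0.003 0" --pt "-1 0.037 0 0.003 0"

```text
time: 1.92
tool_pos: [0.5358, 0.2253, 0.0895]
ee_rot: [0.615, 1.569, 0.419]
wrist_force: [-0.2, -0.4, 0.5]
width: 0.0003
```

```bash
python3 st.py
```

```text
t 1.9167 p [0.5358 0.2253 0.0895] F [-0.1851 -0.3731  0.5266] w 0.0003468191472433341
[[ 0.0014  0.1943  0.9809]
 [ 0.0006  0.9809 -0.1943]
 [-1.      0.0009  0.0013]]
tool shift to wheel top [ 0.0005 -0.0113 -0.0004] feeder rel 0.00039266095932480246 0.011293934128652558 0.0005284508689034489
fy in tool [0.0009 1.     0.0015] jaw ang to fy -0.0878749968452025
F feeder -0.10849448632217273 -0.4021172435778089
```

Call:
send_rows --pt "-1 0.0015 0 0 0" --pt "-1 0.003 0 0 0" --pt "-1 0.005 0 0 0" --pt "-1 0.005 0 0 0"

```text
time: 2.25
tool_pos: [0.5364, 0.2249, 0.0843]
ee_rot: [0.756, 1.569, 0.559]
wrist_force: [0.7, 0.1, 3.6]
width: 0.0006
```

```bash
python3 st.py
```

```text
t 2.25 p [0.5364 0.2249 0.0843] F [0.676  0.1301 3.6001] w 0.0005672849506969339
[[ 0.0018  0.1955  0.9807]
 [ 0.0011  0.9807 -0.1955]
 [-1.      0.0015  0.0016]]
tool shift to wheel top [-0.0047 -0.011  -0.0011] feeder rel 0.0010995550828167516 0.011005857867503441 -0.004680038251665311
fy in tool [0.0015 1.     0.0004] jaw ang to fy -0.02058637284076849
F feeder 0.6374112870575889 0.2599519818557628
```

Call:
send_rows --pt "-1 0.001 0 0 0" --pt "-1 0.002 0 0 0" --pt "-1 0.002 -0.003 0 0" --pt "-1 0.002 -0.006 0 0" --pt "-1 0.002 -0.009 0 0"

```text
time: 2.67
tool_pos: [0.5345, 0.2155, 0.0822]
ee_rot: [0.511, 1.569, 0.314]
wrist_force: [-0.2, 0.4, 4.1]
width: 0.0006
```

```bash
cat > look.py <<'E'
import sys
from st import *
st()
n=sys.argv[1]
snap('scene','s%s.png'%n)
b=cv2.imread('pics/s%s.png'%n)[195:275,335:450]
cv2.imwrite('pics/l%s.png'%n,cv2.resize(cv2.convertScaleAbs(b,alpha=1.5),None,fx=6,fy=6,interpolation=2))
E
python3 look.py 2
```

```text
t 2.6667 p [0.5345 0.2155 0.0822] F [-0.1988  0.4254  4.1456] w 0.0006102963616094053
[[ 0.0013  0.1955  0.9807]
 [ 0.0004  0.9807 -0.1955]
 [-1.      0.0007  0.0012]]
tool shift to wheel top [-0.0069 -0.0014 -0.001 ] feeder rel 0.0010261661578084592 0.0013783561357338964 -0.0068490893245570506
fy in tool [0.0007 1.     0.0003] jaw ang to fy -0.019385077020059337
F feeder -0.27824346358473223 0.37826472598271277
```

View pics/l2.png

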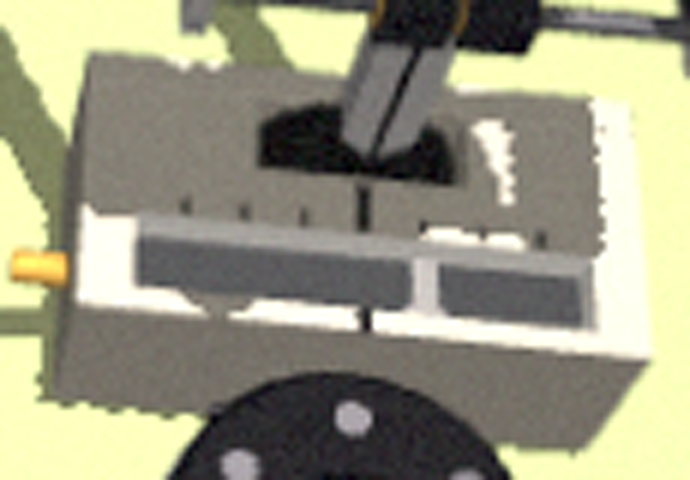

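Call:
send_rows --pt "-1 0.0005 -0.003 -0.001 0" --pt "-1 0.0005 -0.006 -0.001 0" --pt "-1 0.001 -0.009 -0.001 0" --pt "-1 0.001 -0.012 -0.001 0" --pt "-1 0.001 -0.015 -0.001 0"

```text
time: 3.13
tool_pos: [0.5309, 0.2001, 0.0808]
ee_rot: [-0.252, 1.569, -0.45]
wrist_force: [2.6, -0.3, 4.4]
width: 0.0005
```

```bash
python3 look.py 3
```

```text
t 3.1333 p [0.5309 0.2001 0.0808] F [ 2.6482 -0.2771  4.42  ] w 0.00048502126870375237
[[ 0.0019  0.196   0.9806]
 [-0.0009  0.9806 -0.196 ]
 [-1.     -0.0005  0.0021]]
tool shift to wheel top [-0.0082  0.0144 -0.0005] feeder rel 0.0005545576887937984 -0.014359351596155274 -0.008169203637378969
fy in tool [-0.0005  1.     -0.0002] jaw ang to fy 0.011588445335041274
F feeder 2.651082468665058 0.24677512352737377
```

View pics/l3.png

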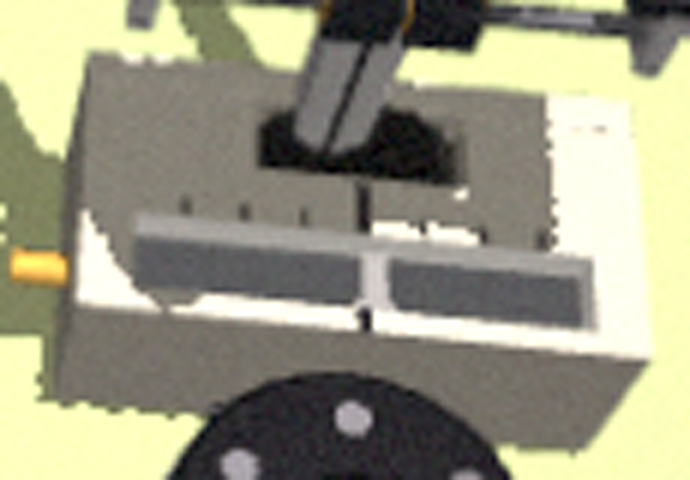

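```bash
cat > meas.py <<'E'
import sys
from st import *
d=load(sys.argv[1]); g=cv2.cvtColor(d['image'],cv2.COLOR_RGB2GRAY).astype(np.float32)
# sample profiles along feeder y at given feeder x offset from long mark
Lm=np.array([.5810,.2044,.075])
s=np.arange(-.012 if len(sys.argv)<3 else -.02,.045,.0005)
def prof(xo,z):
    P=[proj(d,np.append((Lm+xo*fx+t*fy)[:2],z)) for t in s]
    m=np.array(P,np.float32).reshape(-1,1,2)
    return cv2.remap(g,m[...,0].copy(),m[...,1].copy(),1).ravel()
def cen(v,lo,hi,dark):
    k=(s>=lo)&(s<=hi);x=v[k];w=(np.percentile(x,75)-x) if dark else (x-np.percentile(x,50))
    w=np.clip(w,0,None);w[w<.4*w.max()]=0
    return round(float((w*s[k]).sum()/w.sum()*1000),2),round(float(w.max()),1)
for xo in (-.026,-.023,-.020,.018,.020): print('mark',xo,cen(prof(xo,.075),-.008,.008,True))
for xo in (-.006,-.004,-.002,0,.002,.004): print('bar',xo,cen(prof(xo,.07),-.012,.042,False))
E
for f in scene0 s2 s3; do python3 meas.py $f;echo; done
```

```text
mark -0.026 (0.05, 119.3)
mark -0.023 (0.52, 111.4)
mark -0.02 (0.01, 119.3)
mark 0.018 (-0.4, 125.8)
mark 0.02 (-0.14, 123.6)
bar -0.006 (33.44, 47.5)
bar -0.004 (33.13, 65.6)
bar -0.002 (33.12, 67.9)
bar 0 (33.06, 64.8)
bar 0.002 (33.01, 65.6)
bar 0.004 (33.0, 66.6)

mark -0.026 (0.46, 63.7)
mark -0.023 (0.3, 65.3)
mark -0.02 (0.21, 67.0)
mark 0.018 (-0.55, 136.4)
mark 0.02 (-0.15, 142.5)
bar -0.006 (21.49, 52.8)
bar -0.004 (21.35, 72.1)
bar -0.002 (21.35, 75.0)
bar 0 (21.51, 74.3)
bar 0.002 (21.45, 75.6)
bar 0.004 (21.45, 77.0)

mark -0.026 (0.46, 61.3)
mark -0.023 (0.24, 64.1)
mark -0.02 (0.25, 65.2)
mark 0.018 (-0.43, 140.9)
mark 0.02 (-0.14, 142.3)
bar -0.006 (4.77, 50.5)
bar -0.004 (4.73, 72.0)
bar -0.002 (4.54, 75.8)
bar 0 (4.49, 76.4)
bar 0.002 (4.57, 76.2)
bar 0.004 (4.65, 76.8)
```

Call:
send_rows --pt "-1 -0.015 0 0 0" --pt "-1 -0.025 0 0 0" --pt "-1 -0.025 0.016 0 0" --pt "-1 -0.025 0.018 0 0" --pt "-1 -0.02 0.018 0 0"

```text
time: 3.6
tool_pos: [0.5334, 0.2193, 0.1004]
ee_rot: [-3.136, 1.57, 2.952]
wrist_force: [0.4, -0.1, 0.5]
width: 0.0005
```

Call:
send_rows --pt "-1 0.01 0 0 0" --pt "-1 0.014 0 0 0" --pt "-1 0.017 0 0 0" --pt "-1 0.0195 0 0 0" --pt "-1 0.0195 0 0 0"

```text
time: 4.02
tool_pos: [0.5333, 0.2185, 0.0811]
ee_rot: [-3.039, 1.57, 3.047]
wrist_force: [-2.2, 0.3, 6.4]
width: 0.0007
```

```bash
python3 look.py 4; python3 meas.py s4
```

```text
t 4.0167 p [0.5333 0.2185 0.0811] F [-2.1772  0.3101  6.4188] w 0.0006767082470092275
[[-0.0009  0.1958  0.9807]
 [ 0.0001  0.9807 -0.1958]
 [-1.     -0.0001 -0.0009]]
tool shift to wheel top [-0.0079 -0.0041  0.0008] feeder rel -0.0007639403543588447 0.004146622136146051 -0.007880783479361733
fy in tool [-0.0001  1.      0.    ] jaw ang to fy -0.0027003934079018565
F feeder -2.1956446835848187 -0.1221670800761756
mark -0.026 (0.46, 61.8)
mark -0.023 (0.44, 62.6)
mark -0.02 (0.27, 62.1)
mark 0.018 (-0.56, 137.1)
mark 0.02 (-0.13, 146.0)
bar -0.006 (3.52, 44.0)
bar -0.004 (3.32, 71.1)
bar -0.002 (3.26, 75.5)
bar 0 (3.28, 75.8)
bar 0.002 (3.36, 75.2)
bar 0.004 (3.35, 75.0)
```

Call:
send_rows --pt "-1 0 -0.0015 0 0" --pt "-1 0 -0.003 0 0" --pt "-1 0 -0.0035 0 0" --pt "-1 0 -0.0035 0 0"

```text
time: 4.4
tool_pos: [0.5327, 0.2157, 0.0819]
ee_rot: [1.853, 1.569, 1.656]
wrist_force: [-1.2, 1.4, 6.0]
width: 0.0007
```

```bash
python3 look.py 5; python3 meas.py s5
```

```text
t 4.4 p [0.5327 0.2157 0.0819] F [-1.1811  1.3763  5.9959] w 0.0007200202996360382
[[-0.0001  0.1956  0.9807]
 [ 0.0015  0.9807 -0.1956]
 [-1.      0.0014 -0.0004]]
tool shift to wheel top [-0.0071 -0.0012  0.0007] feeder rel -0.0007509445456839378 0.001231747715736084 -0.007127604804760407
fy in tool [0.0014 1.     0.0002] jaw ang to fy -0.011092137878886481
F feeder -1.4276830373110443 1.1183057456360097
mark -0.026 (0.43, 61.4)
mark -0.023 (0.24, 62.5)
mark -0.02 (0.24, 64.2)
mark 0.018 (-0.41, 139.6)
mark 0.02 (-0.17, 139.2)
bar -0.006 (0.64, 45.0)
bar -0.004 (0.46, 71.4)
bar -0.002 (0.44, 75.1)
bar 0 (0.53, 76.0)
bar 0.002 (0.53, 76.0)
bar 0.004 (0.48, 75.7)
```

Call:
send_rows --pt "-1 0 -0.0005 0 0" --pt "-1 0 -0.0005 0 0" --pt "-1 -0.01 -0.0005 0 0" --pt "-1 -0.035 -0.0005 0 0" --pt "-1 -0.07 -0.0005 0 0"

```text
time: 4.87
tool_pos: [0.5301, 0.2135, 0.1476]
ee_rot: [-2.627, 1.561, -2.824]
wrist_force: [-0.0, -0.2, 0.3]
width: 0.0004
```

Call:
send_rows --pt "-1 -0.03 0 -0.03 0" --pt "-1 -0.05 0 -0.07 0" --pt "-1 -0.05 0 -0.11 0" --pt "-1 -0.05 0 -0.15 0" --pt "-1 -0.05 0 -0.15 0"

```text
time: 5.28
tool_pos: [0.3797, 0.2445, 0.2012]
ee_rot: [-3.075, 1.567, 3.015]
wrist_force: [-0.6, 0.3, 0.7]
width: 0.0001
```

```bash
python3 look.py 6; python3 meas.py s6
python3 - <<'E'
from m import *
snap('side','side6.png')
b=cv2.imread('pics/side6.png')[260:420,110:280]
cv2.imwrite('pics/z6.png',cv2.resize(cv2.convertScaleAbs(b,alpha=1.8),None,fx=3.7,fy=3.7,interpolation=2))
E
```

```text
t 5.2833 p [0.3797 0.2445 0.2012] F [-0.5542  0.2951  0.6521] w 6.166052289362976e-05
[[-0.0035  0.1916  0.9815]
 [ 0.0004  0.9815 -0.1916]
 [-1.     -0.0002 -0.0036]]
tool shift to wheel top [ 0.1117 -0.0002  0.1569] feeder rel -0.15644927717345072 -0.0004135110693569258 0.11224658385671943
fy in tool [-0.0003  0.9999  0.0042] jaw ang to fy -0.24310843005826904
F feeder -0.6012348906885716 0.18088595145908182
mark -0.026 (0.05, 125.3)
mark -0.023 (0.53, 114.4)
mark -0.02 (0.02, 124.4)
mark 0.018 (-0.4, 127.4)
mark 0.02 (-0.13, 130.3)
bar -0.006 (0.96, 47.3)
bar -0.004 (0.99, 64.9)
bar -0.002 (0.98, 68.2)
bar 0 (1.0, 69.0)
bar 0.002 (0.99, 68.5)
bar 0.004 (0.84, 68.3)
```

View pics/l6.png

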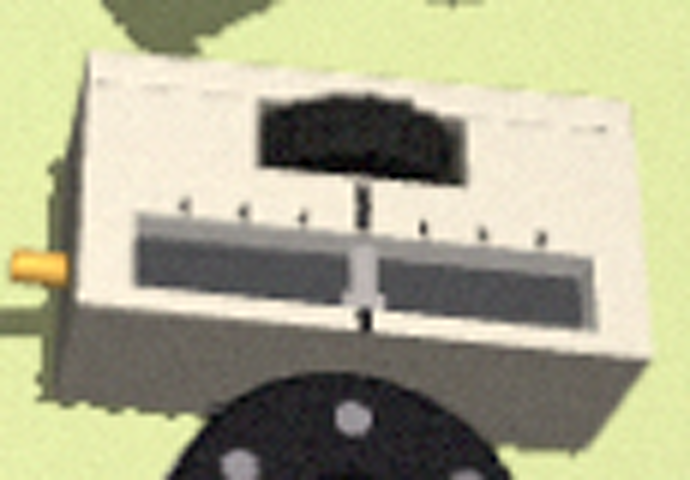

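View pics/z6.png

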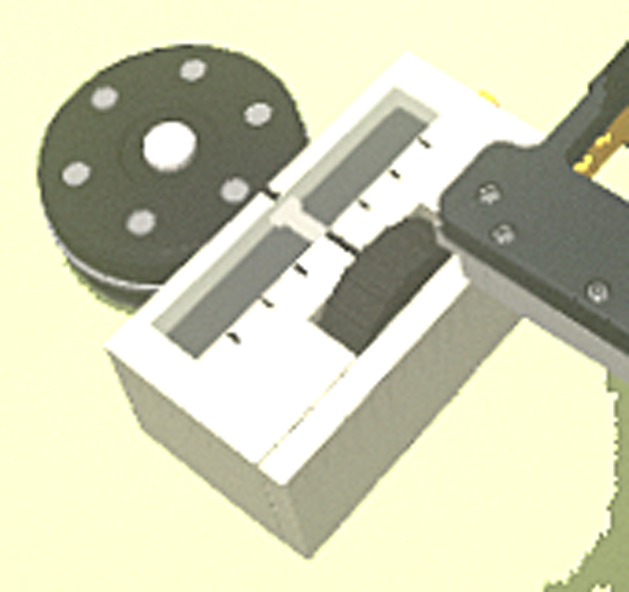

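```bash
python3 meas.py side6
python3 - <<'E'
from h import *
for f in ('s6','scene0'):
    b=load(f)['image'][220:300,100:230,::-1]
    cv2.imwrite('pics/sp_%s.png'%f,cv2.resize(b,None,fx=5,fy=5,interpolation=2))
a=load('s6')['image'].astype(int);b=load('scene0')['image'].astype(int)
print(np.abs(a-b)[225:290,110:220].mean(), np.abs(a-b)[225:290,110:220].max())
E
```

```text
mark -0.026 (0.73, 131.8)
mark -0.023 (1.0, 132.2)
mark -0.02 (0.8, 125.9)
mark 0.018 (0.3, 104.9)
mark 0.02 (0.36, 129.4)
bar -0.006 (1.28, 64.6)
bar -0.004 (1.3, 62.3)
bar -0.002 (1.55, 63.7)
bar 0 (1.46, 61.5)
bar 0.002 (1.5, 61.7)
bar 0.004 (1.57, 62.4)
3.900885780885781 20
```

```bash
python3 -c "
from h import *
print(robot.close_job())"
```

```text
the job is handed in; nothing more can be done
None
```

The pointer on the loaded feeder (the one with the black drum) now stands at the long mark, and the job is handed in. It started about 33 mm off on the +y side. I turned the wheel with the shut fingertips in one long drag and one short one, then lifted off and backed away. It took about 5.3 s of the 32 s allowed.

- **Pointer position:** after letting go, the pointer sits about 0.9 mm to the +y side of the mark, by both the scene view (0.95 mm) and the side view (0.85 mm). I read about 0.5 mm before the last 0.5 mm nudge. It went back slightly on lift-off, and I left it there.
- **Forces:** contact force was about 4 to 6.5 N at the readings I took.
- **Clear of everything:** the arm was well clear of both feeders when I handed in.
- **Spare feeder:** I never went near it. Its image before and after is unchanged apart from lighting and noise.
- **Disagreement:** the first contact forces were lower than the press depth suggested, a mismatch of about 2 mm, so I set the depth by force and by watching the pointer move.

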